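# Lock the ripening-room controller at its set point

### The job

Turn the controller's black knob until its pointer stands at the dark steel index clip, swing the clear guard fully down over the knob, then lock the guard: swing the padlock's open shackle round over the hole in the guard's tab and press it straight down into the lock until the hidden pawl clicks and it stays down. Press gently, without forcing the shackle against the tab or the bottom of the lock, and leave the cheese, the blue box and the tulip vase where they stand.

Things in the scene. Friction and masses are not known exactly. Their poses are not given: they have to be found in the camera images.
- console: Stand of the room-climate controller, fixed on the counter. Origin on the counter, straight below the middle of the panel's lower edge; x level, away from the operator (the way the panel climbs), y to his left, z up. The whole controller takes up x = -0.08 to 0.18 m (more with the guard open), y = -0.1 to 0.1 m.
- case: Its grey steel case, 165 mm up the slope, 200 mm wide, 70 mm deep; the panel is tilted 30 degrees and faces the operator (robot). Origin: middle of the panel's lower edge, 95 mm above the counter. x up the slope, y to the left, z square out of the panel. Places in this frame are given below as (x, y, z) in mm.
- knob: Black set-point knob, axis along case z at (66, 0). Round skirt 64 mm across, z = 1 to 6; on it a bar 56 mm long, 14 mm thick, z = 5 to 29. A pointed end with a white line is the pointer. Origin on the axis at z = 0; its x points along the bar to the pointer. Turns with slight friction (0.06 N m), stays where it is left.
- knob_pointer (a point): Tip of the knob's pointer, 34 mm from its axis, at z = 6.
- index_mark (a point): Inner tip of the small dark steel index clip (10 x 8 x 5 mm, top at z = 6) on the dial's rim, 34 mm from the knob's axis: coincides with knob_pointer when the knob is set. The clip is tight and stays put. It lies up the slope from the knob, up to 26 degrees to either side; the knob has to turn clockwise, seen facing the panel, by 30 to 90 degrees.
- guard: Clear plastic guard, a box open towards the panel: 138 mm from hinge to free edge, 150 mm wide, 40 mm deep, walls 4 mm. Origin: middle of its hinge axis at (142, 0, 2), along case y. Closed, its axes match the case's and it covers x = 4 to 142, outer face at z = 42. Starts open by 109 to 123 degrees (stop at 135). Stiff hinge (0.3 N m): stays where it is left.
- guard_edge (a point): Middle of the free edge of the guard's outer face; (4, 0, 42) when closed. That face looks away from the operator when the guard is open; pushing on it closes the guard. Axes as guard (x from free edge to hinge, z out of the outer face).
- tab_hole (a point): Centre of the 15 mm square hole in the steel tab of the guard, on its outer face; (-18, 21, 6) when closed. The tab is 4 mm thick, 30 mm wide and stands out 40 mm from the free edge, level with the guard's rim; closed, it lies just over the padlock's toe hole. Axes as guard.
- lock: Laminated steel padlock body, held by a strap on the case's lower side: 26 x 64 x 56 mm, centred on (-18, 0), top at z = -6, toe hole at (-18, 21). Does not move. Origin and axes are those of case.
- shackle: Padlock shackle: U of 11 mm round bar, legs 42 mm apart. The heel leg stays in the lock and is the swing axis, along case z at (-18, -21). x is square to the U, y from heel to toe, z as case z. Turned by 0 about z against the case, the toe is over the holes (enters within about 0.1 rad); starts swung towards the operator by 0.7 to 1.5 rad (limits -0.6, 1.9). Friction 0.03 N m.
- shackle_crown (a point): Middle of the top of the shackle's crown (straight for 14 mm): z = 77.5 raised. A spring of 6 to 7.5 N holds the shackle up. From 15 mm down the hidden pawl resists too (10 to 18 N in all) and snaps in at 25 to 32 mm, depending on wear: let go, it then stays down, else it springs up. The bottom of the hole stops it at 34.5 mm.
- shackle_toe (a point): Lower, rounded tip of the shackle's free toe leg; z = 9 when raised, just above the closed tab.
- cheese: Bystander: small yellow cheese wheel, 116 mm across, 55 mm high; origin at its underside.
- gift_box: Bystander: blue box, 85 x 120 x 50 mm; origin at its underside.
- tulips: Bystander: yellow vase, 96 mm across, 95 mm high, with wooden tulips up to 210 mm high; origin at its underside.

How it is judged (in metres and radians):
On the way, in this order (a step that is already met when the one before it is completed fails the run):
1. the knob's pointer stands at the index clip, with the guard still open (distance between knob_pointer and index_mark below 0.0035 m and z of guard_edge in the frame of case above 0.08 m), for 0.2 s.
2. the guard is down on the panel (z of guard_edge in the frame of case below 0.048 m), for 0.2 s.
3. the shackle is pressed down through the tab (z of shackle_crown in the frame of case below 0.0515 m), for 0.2 s.
At the end, for the whole second after the job is handed in: The pointer is within 3.5 mm (6 degrees) of the index clip, the guard is closed (within 6 mm at its free edge), and the shackle stays down by itself (26 mm or more), its toe through the tab's hole (within 6 mm of its centre, 12 mm or more below the tab) (distance between knob_pointer and index_mark below 0.0035 m and z of guard_edge in the frame of case below 0.048 m and z of shackle_crown in the frame of case below 0.0515 m and x of shackle_toe in the frame of tab_hole between -0.006 and 0.006 m and y of shackle_toe in the frame of tab_hole between -0.006 and 0.006 m and z of shackle_toe in the frame of tab_hole below -0.012 m); the robot touches nothing.
It fails at once if the cheese is pushed more than 30 mm away or tipped (distance of cheese from where it was at the start of the episode above 0.03 m or angle between cheese's own z axis and vertical above 0.4 rad).
It fails at once if the blue box is pushed more than 30 mm away or tipped (distance of gift_box from where it was at the start of the episode above 0.03 m or angle between gift_box's own z axis and vertical above 0.4 rad).
It fails at once if the tulip vase is pushed more than 30 mm away or tipped (distance of tulips from where it was at the start of the episode above 0.03 m or angle between tulips's own z axis and vertical above 0.4 rad).
It fails at once if the shackle is forced against the tab or the bottom of the lock with more than 45 N (contact force between shackle and guard above 45 N or contact force between shackle and lock above 45 N).
It also fails if it takes over 64 s, if anything falls off the work surface, if the arm or the gripper's body presses on something with over 40 N, if the wrist force passes 120 N, or if a joint passes its speed limit or range.

### The arm

A 6-joint arm with a two-finger parallel gripper is mounted at the origin on the work surface. World frame = base frame: x ahead of the robot, y to its left, z up, the work surface at z = 0. Lengths are in m, angles in degrees, forces in N, time in s.
With the tool pointing down it reaches from about 0.25 to 0.85 m from the base axis. Payload 12.5 kg.
Tool frame: the origin (TCP) lies midway between the tips of the shut fingers; the grasp point (between the pads) lies r.grip_point_offset behind it (r.grip_point_offset is the distance from the TCP to the grasp point, in m); z points along the fingers, y is the direction in which the jaws open and shut (so a half turn about z gives the same grasp; the last joint's range is limited). The gripper opens to 93 mm and grips with 3 to 60 N. Pads are 15 mm wide; open, the fingers measure 128 mm over their backs; the gripper's body (75 mm by 188 mm) begins 65 mm behind the grasp point.
Start: joints at [-77.212, 20.094, 94.641, -0, 65.266, -4.847], TCP at [0.167, -0.524, 0.182] pointing down, gripper open.
Joint ranges: [-157.81, 157.81], [-45, 120.19], [0.68, 151.7], [-89.99, 269.99], [4.06, 180], [-164.3, 164.3]. Speed limits (degrees/s): [127.2, 127.2, 159.86, 180, 180, 180].

### API

Orientations are given as a 3x3 rotation matrix whose columns are the frame's x, y, z axes.
In Python, from workcell import r, viewer gives the robot as it stands. The module is installed in compiled form; this text tells all that it offers.
- The arm moves only by the tool play_rows, never from a script. Its argument "deltas" is text: rows parted by semicolons, each of 7 numbers parted by spaces: the shift along the tool's x, y, z in cm, then the turn, a rotation vector about the tool's x, y, z in rad, then the opening, from 0 (shut) to 1 (fully open). A call has 1 to 20 rows; each row is the pose to reach, as a shift and turn from the pose commanded when the call began, along the tool's axes at that moment; what a row does not reach only later rows make up. A row lasts 1/8 s, in which the tool goes at most 62.5 mm and 10.7 degrees, less where a joint would pass 70% of its speed; a pose out of reach is approached as far as the arm can. A call with a gripper value outside its range is refused whole. The fingers move at their own pace and stop on an object; the grip force is fixed at half the most. Time passes only in rows, so rows that repeat a pose let the fingers close. It gives the time, the measured TCP pose, the force and the opening at its end, in the units of the state.
- r.read_state(): the state, without advancing time (a new reading comes with each control period).
- viewer.camera(name): name is "side" or "top" or "wrist"; returns a dict with "color" (480x640x3 uint8, red, green, blue), "mtx" (3x3 intrinsics, pixels), "rvec" (rotation vector, rad) and "tvec" (3), from world to camera coordinates, as OpenCV has them; the wrist camera has in their place "tool_from_camera" (4x4, takes a point from camera to tool coordinates, whose origin is the TCP and whose axes are the flange's). Camera axes: x right, y down, z forward; pixel columns grow to the right and rows downward; lengths in m; the calibration is good to about 2 mm. A picture is of the moment at which its call begins: read the wrist's pose just before it. There is no depth.
- r.sign_off(): hands the job in, once; it reports no verdict.
The state is a dict: "time_s": time; "joint_positions": joint angles; "qd": joint speeds; "effort": joint torques, N m; "ee_pos": TCP position; "eef_rot": TCP orientation; "contact_force": force on the tool from outside, world axes, zero at the start; "ft_torque": the same for the moment, N m; "finger_gap": finger opening in m.
Only numpy, scipy, OpenCV 4.12 (cv2) and the standard library are available. Lean on these libraries where they do the work, as an engineer would, in place of code of your own. Each camera call takes 0.05 s, during which the arm holds its last target. There are 200 camera calls.

## Working session

There is one attempt and no reset: what is moved stays moved. The work goes in short steps, Python scripts to look and compute and a tool call to move; the robot and the scene stay as the last step left them, time stands still between calls to the robot, and variables do not carry over. Pictures are saved under pics/ and viewed, about 8 in all and at most 12, crops included, and the job is handed in when it is done.

Besides the shell and the picture viewer there is one more tool, called after ">>>" as name(argument=value, ...), one argument or row to a line, values as JSON. play_rows: Moves the arm, as the interface text tells. Its arguments: {"type":"object","properties":{"deltas":{"type":"string"}},"required":["deltas"]}

```bash
mkdir -p pics
python3 - <<'E'
from workcell import r, viewer
import cv2,numpy as np,pickle
s=r.read_state();print(s['time_s'],s['ee_pos'],s['eef_rot'],s['finger_gap'],r.grip_point_offset)
d={}
for n in('side','top','wrist'):
    c=viewer.camera(n);d[n]=c;cv2.imwrite(f'pics/{n}0.png',c['color'][:,:,::-1])
    print(n,c['mtx'].tolist(),[np.round(c[k],4).tolist() for k in c if k in('rvec','tvec','tool_from_camera')])
pickle.dump(d,open('c0.pkl','wb'))
E
```

```text
0.0 [ 0.16655206 -0.52377838  0.18190637] [[ 9.53018890e-01  3.02910726e-01 -2.94402540e-04]
 [ 3.02910863e-01 -9.53018229e-01  1.12464493e-03]
 [ 6.00960244e-05 -1.16098559e-03 -9.99999324e-01]] 0.09302286502021655 0.0188
side [[444.27285021318, 0.0, 317.3392442171682], [0.0, 444.27285021318, 237.2939638429152], [0.0, 0.0, 1.0]] [[0.2347, -2.6835, 1.4608], [0.5101, 0.1632, 1.0509]]
top [[500.7725441717048, 0.0, 318.85859752334454], [0.0, 500.7725441717048, 231.28174793934778], [0.0, 0.0, 1.0]] [[2.1249, -2.1211, 0.1606], [0.0044, 0.5367, 1.4319]]
wrist [[375.53758250280964, 0.0, 318.510512423842], [0.0, 375.53758250280964, 242.91317656985782], [0.0, 0.0, 1.0]] [[[0.0004, -0.9665, -0.2568, 0.07], [1.0, 0.0004, 0.0001, -0.0003], [0.0, -0.2568, 0.9665, -0.2022], [0.0, 0.0, 0.0, 1.0]]]
```

View pics/side0.png

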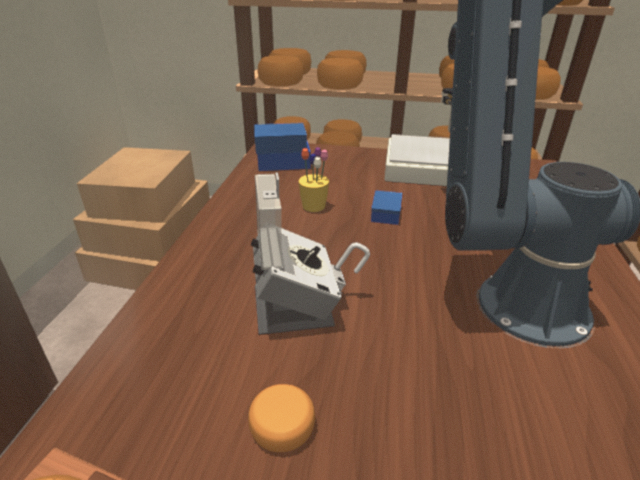

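View pics/top0.png

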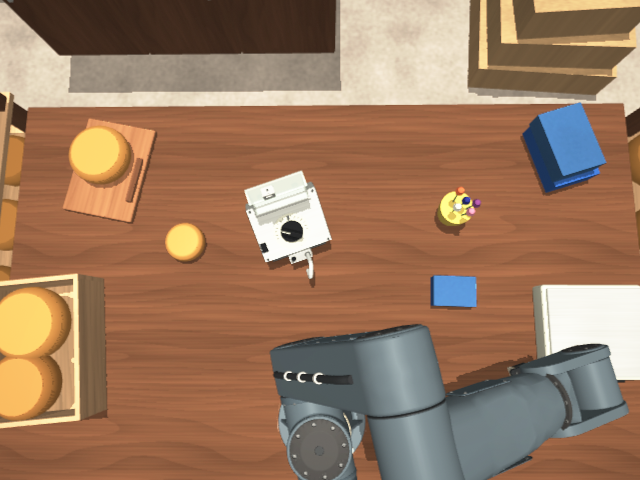

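The side view shows the console with its guard open; the top view shows the console at about (290,220), the knob at (291,231) and the shackle at (310,270). I'll enlarge both.

Run:
```python
import cv2
t=cv2.imread('pics/top0.png')[165:290,235:340];s=cv2.imread('pics/side0.png')[165:340,240:380]
cv2.imwrite('pics/a.png',cv2.resize(t,None,fx=4.8,fy=4.8,interpolation=cv2.INTER_CUBIC)[:600])
cv2.imwrite('pics/b.png',cv2.resize(s,None,fx=3.4,fy=3.4,interpolation=cv2.INTER_CUBIC)[:600])
```

```text
(no output)
```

View pics/a.png

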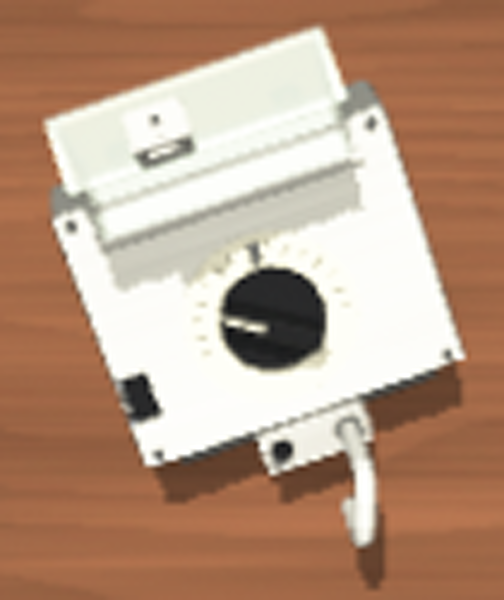

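View pics/b.png

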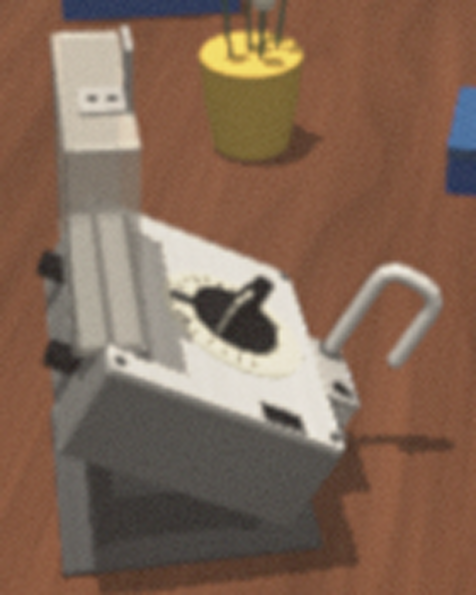

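```bash
cat > h.py <<'E'
import numpy as np,cv2,pickle
from scipy.optimize import least_squares
from scipy.spatial.transform import Rotation as R
def case(p):
    Rw=(R.from_euler('z',p[2])*R.from_euler('y',-np.pi/6)).as_matrix()
    return Rw,np.array([p[0],p[1],.095])
def proj(c,P): return cv2.projectPoints(np.asarray(P,float).reshape(-1,3),c['rvec'],c['tvec'],c['mtx'],None)[0][:,0]
def ray(c,px):
    A=cv2.Rodrigues(c['rvec'])[0]; d=A.T@np.linalg.solve(c['mtx'],[*px,1.]); return -A.T@np.asarray(c['tvec']).ravel(),d
def wcam(c,pos,rot):
    T=np.eye(4);T[:3,:3]=rot;T[:3,3]=pos;M=np.linalg.inv(T@c['tool_from_camera'])
    return dict(mtx=c['mtx'],rvec=cv2.Rodrigues(M[:3,:3])[0],tvec=M[:3,3])
def onplane(c,px,p,z):
    Rw,o=case(p);C,d=ray(c,px);C=Rw.T@(C-o);d=Rw.T@d;return (C+d*(z-C[2])/d[2])*1000
E
python3 - <<'E'
from h import *
d=pickle.load(open('c0.pkl','rb'));T,S=d['top'],d['side']
t=lambda a:np.array(a)/4.8+[234.6,164.6]
s=lambda a:np.array(a)/3.4+[239.65,164.65]
obs=[(T,t([152,466]),(0,.1,0)),(T,t([463,357]),(0,-.1,0)),(T,t([282,449]),(-.018,.021,-.006)),(T,t([273,318]),(.066,0,.006)),
(S,s([342,447]),(0,.1,0)),(S,s([108,345]),(.165,.1,0)),(S,s([342,390]),(-.018,.021,-.006))]
def f(p):
    Rw,o=case(p);return np.concatenate([proj(c,Rw@np.array(P)+o)[0]-u for c,u,P in obs])
q=least_squares(f,[.5,0,0.3],loss='soft_l1');p=q.x;print(p,np.degrees(p[2]));print(f(p).reshape(-1,2).round(1))
np.save('p.npy',p)
print('tip z29',onplane(T,t([224,320]),p,.029),'z6',onplane(T,t([224,320]),p,.006),'lineend',onplane(T,t([265,328]),p,.029))
print('clip',onplane(T,t([254,250]),p,.006),onplane(T,t([254,262]),p,.006))
print('crown end/toe', onplane(T,t([365,545]),p,.07))
# guard corners top: farther edge
Rw,o=case(p)
for th in (105,110,115,120,125):
    a=np.radians(th); G=R.from_euler('y',a).as_matrix()
    g=lambda P:Rw@(G@np.array(P)+[.142,0,.002])+o
    print(th,[ (proj(T,g(P))[0]-[234.6,164.6]).round(1)*4.8 for P in [(-.138,.075,.04),(-.138,-.075,.04)]],[ (proj(S,g(P))[0]-[239.65,164.65]).round(1)*3.4 for P in [(-.138,.075,.04),(-.138,.075,0)]])
E
```

```text
[0.47212798 0.0610017  0.32209742] 18.45482261292315
[[-1.1  0.2]
 [ 1.2  0.8]
 [ 0.1 -0.2]
 [ 0.5 -0.2]
 [ 0.9  0.3]
 [-0.5  4.8]
 [-0.6 -1.3]]
tip z29 [81.96482925 27.85607536 29.        ] z6 [74.04431135 28.74122012  6.        ] lineend [69.707419   7.2999869 29.       ]
clip [108.66643539  -0.47445955   6.        ] [101.80823131   1.70831762   6.        ]
crown end/toe [-59.82492075  -8.14671437  70.        ]
105 [array([ 68.16, 173.28]), array([347.52,  82.56])] [array([123.76, 133.62]), array([195.16, 145.52])]
110 [array([ 60.96, 150.72]), array([340.32,  60.48])] [array([100.64, 136.34]), array([173.74, 142.8 ])]
115 [array([ 54.72, 129.6 ]), array([333.12,  39.36])] [array([ 77.86, 141.1 ]), array([151.64, 141.78])]
120 [array([ 48.96, 108.96]), array([325.92,  19.68])] [array([ 55.76, 147.22]), array([129.54, 142.46])]
125 [array([43.2 , 89.76]), array([319.2 ,   0.96])] [array([ 34.34, 155.38]), array([107.44, 144.5 ])]
```

```bash
cat >> h.py <<'E'
def tool(phi,tilt=0):
    """tool axes in case frame; phi = angle of tool y from case x"""
    a=np.radians(phi);c,s=np.cos(a),np.sin(a)
    return np.array([[-s,c,0],[c,s,0],[0,0,-1]]).T
def delta(P,M,p=None,frame=True,st=None):
    """P mm & M in case frame -> shift cm and rotvec in current tool axes"""
    if st is None:
        from workcell import r; st=r.read_state()
    p=np.load('p.npy') if p is None else p
    Rw,o=case(p);P=Rw@(np.array(P)/1000)+o;M=Rw@M
    E=np.array(st['eef_rot']);d=E.T@(P-st['ee_pos'])*100;w=R.from_matrix(E.T@M).as_rotvec()
    return np.r_[d,w].round(3)
def incase(st):
    Rw,o=case(np.load('p.npy'));return (Rw.T@(st['ee_pos']-o)*1000).round(2),(Rw.T@st['eef_rot']).round(4)
E
python3 - <<'E'
from h import *
from workcell import r
d=pickle.load(open('c0.pkl','rb'));p=np.load('p.npy')
print(delta([66,0,80],tool(-28)))
T=d['top']
for n,u,z in(('tul',(456,210),.08),('box',(454,291),.05),('cheese',(185,242),.05)):
    C,v=ray(T,u);print(n,C+v*(z-C[2])/v[2])
Rw,o=case(p);print(Rw@[.066,0,.08]+o)
E
```

```text
[ 48.554 -46.505  -1.481  -0.281   0.473  -1.07 ]
tul [ 0.59322674 -0.39129477  0.08      ]
box [ 0.36219356 -0.38314025  0.05      ]
cheese [0.50394378 0.39982054 0.05      ]
[0.48840329 0.06643308 0.19728203]
```

>>> play_rows(
  deltas="0 0 -10 0 0 0 1;20 -20 -14 0 0 -0.4 1;20 -20 -14 0 0 -0.4 1;20 -20 -14 0 0 -0.4 1;20 -20 -14 0 0 -0.4 1;48.5 -46.5 -14 -0.281 0.473 -1.07 1;48.5 -46.5 -14 -0.281 0.473 -1.07 1;48.5 -46.5 -14 -0.281 0.473 -1.07 1;48.5 -46.5 -14 -0.281 0.473 -1.07 1;48.5 -46.5 -14 -0.281 0.473 -1.07 1;48.5 -46.5 -14 -0.281 0.473 -1.07 1;48.5 -46.5 -14 -0.281 0.473 -1.07 1;48.5 -46.5 -14 -0.281 0.473 -1.07 1;48.5 -46.5 -5 -0.281 0.473 -1.07 1;48.5 -46.5 -1.5 -0.281 0.473 -1.07 1;48.5 -46.5 -1.5 -0.281 0.473 -1.07 1;48.5 -46.5 -1.5 -0.281 0.473 -1.07 1;48.5 -46.5 -1.5 -0.281 0.473 -1.07 1",
)

```text
time_s: 2.4
ee_pos: [0.4893, 0.0656, 0.2001]
eef_rot: [[0.106, 0.872, 0.478], [0.966, -0.203, 0.157], [0.234, 0.445, -0.864]]
contact_force: [0.5, -0.1, 0.1]
finger_gap: 0.0928
```

Run:
```python
from h import *
from workcell import r,viewer
s=r.read_state();c=viewer.camera('wrist');print(s['time_s'],s['joint_positions'],incase(s),s['contact_force'])
pickle.dump((s,c),open('w1.pkl','wb'))
cv2.imwrite('pics/w1.png',c['color'][:,:,::-1])
```

```text
2.4 [ -5.10735117  -0.80032951 124.15340215  23.02324055  30.54090881
 -12.77053743] (array([67.94, -1.13, 82.15]), array([[ 4.690e-01,  8.832e-01,  3.700e-03],
       [ 8.832e-01, -4.690e-01, -2.600e-03],
       [-6.000e-04,  4.500e-03, -1.000e+00]])) [ 0.54704275 -0.07321978  0.1146003 ]
```

View pics/w1.png

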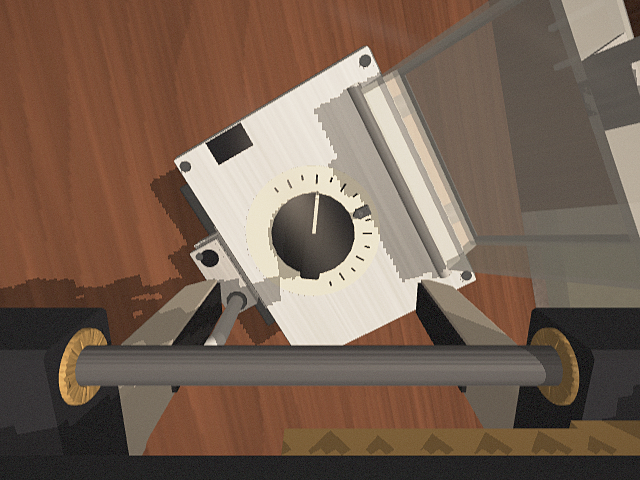

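Knob centre is at about (313,234), its pointer line ends at (317,194), the clip is at (362,212), the toe hole at (210,258), and panel corners at (176,162) and (370,46). I'll refine the pose.

Run:
```python
from h import *
d=pickle.load(open('c0.pkl','rb'));T,S=d['top'],d['side'];s,c=pickle.load(open('w1.pkl','rb'));W=wcam(c,s['ee_pos'],s['eef_rot'])
t=lambda a:np.array(a)/4.8+[234.6,164.6]
obs=[(T,t([152,466]),(0,.1,0)),(T,t([463,357]),(0,-.1,0)),(T,t([282,449]),(-.018,.021,-.006)),(T,t([273,318]),(.066,0,.006)),
(W,(175,161),(0,.1,0)),(W,(370,45),(.165,.1,0)),(W,(210,258),(-.018,.021,-.006)),(W,(313,234.5),(.066,0,.006))]
def f(p):
    Rw,o=case(p);return np.concatenate([(proj(k,Rw@np.array(P)+o)[0]-u)*(1 if k is W else 1.5) for k,u,P in obs])
p=least_squares(f,np.load('p.npy'),loss='soft_l1').x;print(p,np.degrees(p[2]));print(f(p).reshape(-1,2).round(1));np.save('p.npy',p)
A=lambda u,z:(lambda q:(q.round(1),np.degrees(np.arctan2(q[1],q[0]-66)).round(1)))(onplane(W,u,p,z))
print('line',A((314,233),.029),A((317,195),.029),A((317,195),.006),'clip',A((362,212),.006),A((355,215),.006),'toeleg/heel',A((237,299),.03),A((215,345),.07))
g=onplane(W,(314,233),p,.029);h=onplane(W,(317,195),p,.029);print('line dir',np.degrees(np.arctan2(h[1]-g[1],h[0]-g[0])))
img=c['color'][150:300,240:400,::-1];cv2.imwrite('pics/w1c.png',cv2.resize(img,None,fx=4,fy=4,interpolation=cv2.INTER_CUBIC))
```

```text
[0.47128212 0.06250388 0.33422265] 19.149547534012328
[[-2.2  1.3]
 [ 0.8  1. ]
 [-0.5  0.2]
 [-0.4  0.2]
 [-3.8 -0.3]
 [ 1.2 -1.9]
 [ 1.1  0.9]
 [ 1.6  1.9]]
line (array([69.6,  7.4, 29. ]), np.float64(63.9)) (array([84.2, 29.8, 29. ]), np.float64(58.5)) (array([82.8, 26.9,  6. ]), np.float64(58.1)) clip (array([106.3,  -0.5,   6. ]), np.float64(-0.7)) (array([100.7,  -0. ,   6. ]), np.float64(-0.0)) toeleg/heel (array([-3.4, -8.9, 30. ]), np.float64(-172.7)) (array([-16., -18.,  70.]), np.float64(-167.6))
line dir 56.88035612724517
```

View pics/w1c.png

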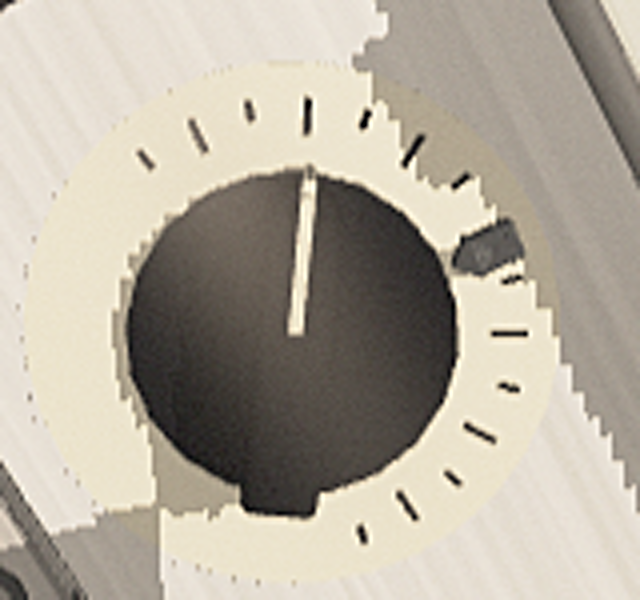

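Run:
```python
from h import *
s,c=pickle.load(open('w1.pkl','rb'));W=wcam(c,s['ee_pos'],s['eef_rot'])
q=lambda u:(u[0]/4+239.6,u[1]/4+149.6)
for wf in (1,):
    obs=[((175,161),(0,.1,0)),((370,45),(.165,.1,0)),((210,258),(-.018,.021,-.006)),(q((292,330)),(.066,0,.006)),(q((289,321)),(.066,0,.001)),(q((289,321)),(.066,0,.001))]
    def f(p):
        Rw,o=case(p);return np.concatenate([proj(W,Rw@np.array(P)+o)[0]-u for u,P in obs])
    p=least_squares(f,np.load('p.npy')).x;print(p,np.degrees(p[2]),f(p).reshape(-1,2).round(1).tolist())
for p in (p,np.load('p.npy')):
    C=onplane(W,q((292,330)),p,.006);print('skirt',C, 'dial',onplane(W,q((289,321)),p,.001))
    for n,u,z in(('tip',(310,168),.006),('tip29',(310,178),.029),('mid29',(297,332),.029),('tail29',(282,505),.029),('clip',(452,262),.006),('clipout',(522,238),.006)):
        v=onplane(W,q(u),p,z)-C;print(n,v.round(1),np.degrees(np.arctan2(v[1],v[0])).round(1))
np.save('pw.npy',p)
```

```text
[0.47091788 0.06427796 0.32994422] 18.90441137835183 [[-4.4, -2.9], [1.1, -3.9], [0.2, -1.2], [1.3, 2.4], [2.1, 3.1], [2.1, 3.1]]
skirt [66.03029955  2.10546177  6.        ] dial [65.7633023   2.92787329  1.        ]
tip [17.7 25.5  0. ] 55.3
tip29 [18.2 26.6 23. ] 55.6
mid29 [ 3.4  4.  23. ] 49.4
tail29 [-14.3 -22.9  23. ] -121.9
clip [32.8 -2.8  0. ] -4.8
clipout [46.4 -5.   0. ] -6.1
skirt [66.25887645  3.69453074  6.        ] dial [65.9949685   4.50677504  1.        ]
tip [17.8 25.4  0. ] 55.0
tip29 [18.3 26.6 23. ] 55.4
mid29 [ 3.4  4.  23. ] 49.6
tail29 [-14.4 -22.8  23. ] -122.2
clip [32.8 -2.9  0. ] -5.1
clipout [46.4 -5.1  0. ] -6.3
```

Run:
```python
from h import *
np.save('p.npy',[.4711,.0655,.330])
print(delta([66,1,10],tool(-33)))
```

```text
[ 5.600e-01 -4.640e-01  7.214e+00  6.000e-03  4.000e-03  8.100e-02]
```

>>> play_rows(
  deltas="0.56 -0.46 2 0.006 0.004 0.081 1;0.56 -0.46 4 0.006 0.004 0.081 1;0.56 -0.46 6 0.006 0.004 0.081 1;0.56 -0.46 7.2 0.006 0.004 0.081 1;0.56 -0.46 7.2 0.006 0.004 0.081 1;0.56 -0.46 7.2 0.006 0.004 0.081 1",
)

```text
time_s: 3.2
ee_pos: [0.5189, 0.0836, 0.1352]
eef_rot: [[0.175, 0.865, 0.471], [0.946, -0.28, 0.163], [0.272, 0.417, -0.867]]
contact_force: [0.2, -0.7, 0.7]
finger_gap: 0.0928
```

Run:
```python
from h import *
from workcell import r,viewer
s=r.read_state();c=viewer.camera('wrist');print(incase(s),s['contact_force'],s['finger_gap'])
cv2.imwrite('pics/w2.png',c['color'][:,:,::-1])
```

```text
(array([64.36,  1.6 ,  9.22]), array([[ 5.449e-01,  8.385e-01, -2.200e-03],
       [ 8.385e-01, -5.449e-01,  1.200e-03],
       [-2.000e-04, -2.500e-03, -1.000e+00]])) [ 0.23687077 -0.67685771  0.74947512] 0.09282498758046132
```

View pics/w2.png

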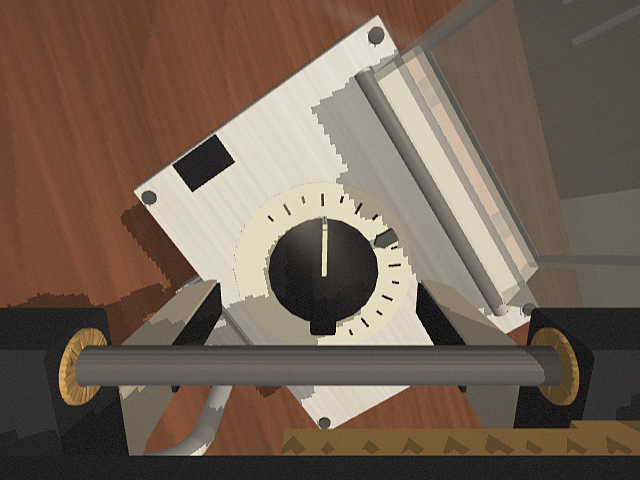

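Bar sits vertically at column 324 between the open fingers (tip (325,218), tail (323,333)), about 2.5 mm off along tool y. I'll centre, then close.

>>> play_rows(
  deltas="0 0.25 0 0 0 0 1;0 0.25 0 0 0 0 0.1;0 0.25 0 0 0 0 0;0 0.25 0 0 0 0 0;0 0.25 0 0 0 0 0;0 0.25 0 0 0 0 0;0 0.25 0 0 0 0 0;0 0.25 0 0 0 0 0;0 0.25 0 0 0 0 0;0 0.25 0 0 0 0 0",
)

```text
time_s: 4.5
ee_pos: [0.5209, 0.0829, 0.1354]
eef_rot: [[0.175, 0.865, 0.47], [0.946, -0.28, 0.162], [0.272, 0.416, -0.868]]
contact_force: [0.6, 0.3, -0.1]
finger_gap: 0.0077
```

>>> play_rows(
  deltas="0 0 0 0 0 0.12 0;0 0 0 0 0 0.24 0;0 0 0 0 0 0.36 0;0 0 0 0 0 0.48 0;0 0 0 0 0 0.6 0;0 0 0 0 0 0.72 0;0 0 0 0 0 0.84 0;0 0 0 0 0 0.96 0;0 0 0 0 0 1.07 0;0 0 0 0 0 1.07 0;0 0 0 0 0 1.07 0;0 0 0 0 0 1.07 0",
)

```text
time_s: 6.0
ee_pos: [0.5209, 0.0829, 0.1354]
eef_rot: [[0.843, 0.263, 0.47], [0.21, -0.964, 0.162], [0.496, -0.038, -0.868]]
contact_force: [-0.5, -0.3, -0.2]
finger_gap: 0.0007
```

Run:
```python
from h import *
from workcell import r,viewer
s=r.read_state();print(incase(s),s['contact_force'],s['finger_gap'],s['joint_positions'])
```

```text
(array([65.85,  0.35,  8.6 ]), array([[ 0.9972, -0.0743, -0.0032],
       [-0.0743, -0.9972,  0.0014],
       [-0.0033, -0.0012, -1.    ]])) [-0.54078253 -0.26853056 -0.24933144] 0.0007031841259591634 [ -2.23812082   9.78724611 123.79712469  30.30772042  20.98146581
  47.07760366]
```

Run:
```python
from h import *
from workcell import r,viewer
c=viewer.camera('wrist');e=viewer.camera('side')
a=c['color'][:,:,::-1];a=cv2.resize(a,(533,400));b=cv2.resize(e['color'][150:350,240:380,::-1],(266,400),interpolation=cv2.INTER_CUBIC)
cv2.imwrite('pics/w3.png',np.hstack([a,b[:,:,:]]))
```

```text
(no output)
```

View pics/w3.png

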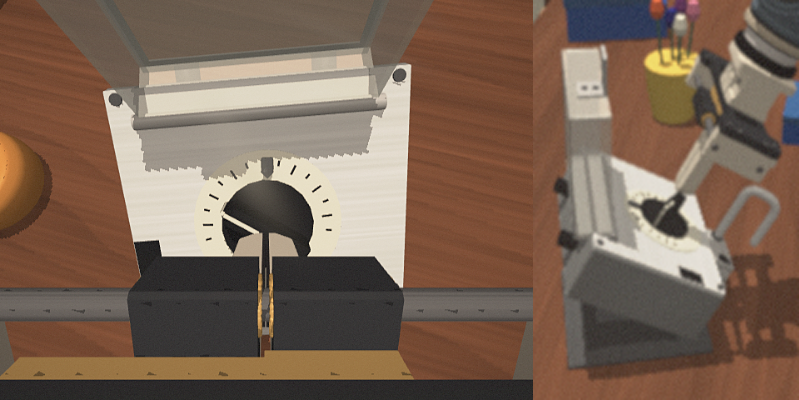

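The knob has not turned, and the shut fingertips (tip at about (267,233) in the left half) sit above the bar. The real tips seem to lie behind the stated TCP, so I'll feel for the bar top to calibrate.

>>> play_rows(
  deltas="0 0 0.1 0 0 0 0;0 0 0.2 0 0 0 0;0 0 0.2 0 0 0 0",
)

```text
time_s: 6.48
ee_pos: [0.5218, 0.0833, 0.1336]
eef_rot: [[0.843, 0.262, 0.47], [0.209, -0.964, 0.162], [0.496, -0.039, -0.868]]
contact_force: [0.9, -0.4, 0.4]
finger_gap: 0.0006
```

>>> play_rows(
  deltas="0 0 0.15 0 0 0 0;0 0 0.3 0 0 0 0;0 0 0.3 0 0 0 0",
)

```text
time_s: 6.85
ee_pos: [0.5232, 0.0838, 0.1309]
eef_rot: [[0.843, 0.262, 0.47], [0.209, -0.964, 0.163], [0.496, -0.039, -0.868]]
contact_force: [0.7, 0.6, 2.0]
finger_gap: 0.0003
```

>>> play_rows(
  deltas="0 0 0.15 0 0 0 0;0 0 0.3 0 0 0 0;0 0 0.3 0 0 0 0",
)

```text
time_s: 7.22
ee_pos: [0.5246, 0.0842, 0.1283]
eef_rot: [[0.843, 0.262, 0.47], [0.209, -0.964, 0.163], [0.496, -0.039, -0.868]]
contact_force: [-0.5, 0.1, 1.4]
finger_gap: 0.0003
```

>>> play_rows(
  deltas="0 0 0.15 0 0 0 0;0 0 0.3 0 0 0 0;0 0 0.3 0 0 0 0",
)

```text
time_s: 7.6
ee_pos: [0.526, 0.0847, 0.1257]
eef_rot: [[0.843, 0.262, 0.47], [0.209, -0.964, 0.162], [0.496, -0.039, -0.868]]
contact_force: [-0.2, 0.1, 0.2]
finger_gap: 0.0003
```

Run:
```python
from h import *
from workcell import r,viewer
s=r.read_state();e=viewer.camera('side');c=viewer.camera('wrist')
pickle.dump((s,e,c),open('w4.pkl','wb'))
E=s['eef_rot'];pts=[s['ee_pos']+E@np.array([0,0,-k]) for k in (0,.0188,.04)]
u=proj(e,pts);print(u,incase(s)[0])
x0,y0=285,215
b=cv2.resize(e['color'][y0:y0+75,x0:x0+80,::-1],None,fx=7,fy=7,interpolation=cv2.INTER_CUBIC)
for k in u: cv2.circle(b,tuple(int(i) for i in ((k-[x0,y0]+.5)*7)),3,(0,0,255),-1)
a=c['color'][200:350,255:385,::-1];a=cv2.resize(a,(240,277));a=cv2.copyMakeBorder(a,0,b.shape[0]-277,0,0,cv2.BORDER_CONSTANT)
cv2.imwrite('pics/w4.png',np.hstack([b,a]))
```

```text
[[307.41126029 260.63963085]
 [311.56020774 254.25230543]
 [316.3165027  246.92996546]] [65.76  0.37 -2.5 ]
```

View pics/w4.png

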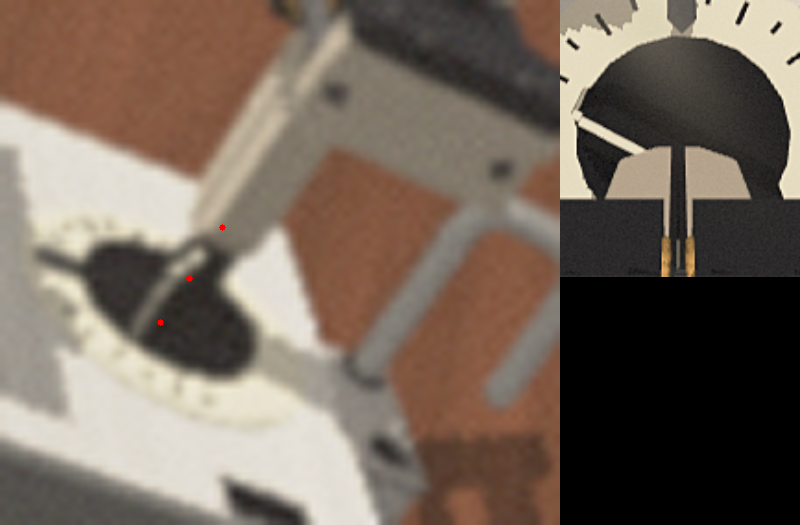

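The side view puts the actual fingertips roughly 30 mm behind the reported TCP, about at the bar's top. I'll keep feeling gently.

>>> play_rows(
  deltas="0 0 0.1 0 0 0 0;0 0 0.2 0 0 0 0;0 0 0.2 0 0 0 0",
)

```text
time_s: 8.07
ee_pos: [0.527, 0.085, 0.124]
eef_rot: [[0.843, 0.262, 0.47], [0.209, -0.964, 0.162], [0.496, -0.039, -0.868]]
contact_force: [0.6, -0.2, -0.1]
finger_gap: 0.0007
```

>>> play_rows(
  deltas="0 0 0.1 0 0 0 0;0 0 0.2 0 0 0 0;0 0 0.2 0 0 0 0",
)

```text
time_s: 8.45
ee_pos: [0.5279, 0.0854, 0.1223]
eef_rot: [[0.843, 0.262, 0.47], [0.209, -0.964, 0.163], [0.496, -0.039, -0.868]]
contact_force: [-0.4, 0.4, -0.7]
finger_gap: 0.0007
```

>>> play_rows(
  deltas="0 0 0.1 0 0 0 0;0 0 0.2 0 0 0 0;0 0 0.2 0 0 0 0",
)

```text
time_s: 8.82
ee_pos: [0.5285, 0.0856, 0.1219]
eef_rot: [[0.842, 0.262, 0.471], [0.209, -0.964, 0.163], [0.497, -0.039, -0.867]]
contact_force: [-25.1, -7.5, 30.8]
finger_gap: 0.0007
```

>>> play_rows(
  deltas="0 0 0.1 0 0 0 0;0 0 0.2 0 0 0 0;0 0 0.2 0 0 0 0",
)

```text
time_s: 9.2
ee_pos: [0.5289, 0.0858, 0.1217]
eef_rot: [[0.841, 0.263, 0.472], [0.21, -0.964, 0.163], [0.498, -0.039, -0.866]]
contact_force: [-52.4, -18.4, 67.1]
finger_gap: 0.0005
```

Contact at last, at TCP case z ≈ -7 against the bar top at 29, so the real tips are about 36 mm behind the reported TCP and contact is very stiff. I'll back off, turn back and open.

>>> play_rows(
  deltas="0 0 -0.8 0 0 0 0;0 0 -2 0 0 0 1;0 0 -2 0 0 -0.17 1;0 0 -2 0 0 -0.34 1;0 0 -2 0 0 -0.51 1;0 0 -2 0 0 -0.68 1;0 0 -2 0 0 -0.85 1;0 0 -2 0 0 -1.02 1;0 0 -2 0 0 -1.07 1;0 0 -2 0 0 -1.07 1;0 0 -2 0 0 -1.07 1;0 0 -2 0 0 -1.07 1",
)

```text
time_s: 10.7
ee_pos: [0.5204, 0.0828, 0.1363]
eef_rot: [[0.176, 0.865, 0.47], [0.946, -0.28, 0.162], [0.272, 0.416, -0.868]]
contact_force: [-0.8, 0.3, -0.0]
finger_gap: 0.0927
```

Run:
```python
from h import *
from workcell import r
s=r.read_state();print(s['finger_gap'],s['contact_force'],incase(s),delta([65.8,.4,-20],tool(-33)))
```

```text
0.09271035827462737 [-0.80259608  0.30361183 -0.01395927] (array([65.89,  0.34,  9.65]), array([[ 5.456e-01,  8.380e-01, -3.200e-03],
       [ 8.380e-01, -5.456e-01,  1.400e-03],
       [-6.000e-04, -3.500e-03, -1.000e+00]])) [ 2.000e-03 -0.000e+00  2.965e+00 -3.000e-03  1.000e-03 -1.000e-03]
```

>>> play_rows(
  deltas="0 0 0.8 0 0 0 1;0 0 1.6 0 0 0 1;0 0 2.4 0 0 0 1;0 0 2.9 0 0 0 1;0 0 2.9 0 0 0 1",
)

```text
time_s: 11.32
ee_pos: [0.534, 0.0876, 0.1106]
eef_rot: [[0.175, 0.866, 0.469], [0.946, -0.28, 0.163], [0.272, 0.415, -0.868]]
contact_force: [-0.0, -0.9, 0.3]
finger_gap: 0.0929
```

>>> play_rows(
  deltas="0 0 0 0 0 0 0;0 0 0 0 0 0 0;0 0 0 0 0 0 0;0 0 0 0 0 0 0;0 0 0 0 0 0 0;0 0 0 0 0 0 0;0 0 0 0 0 0 0;0 0 0 0 0 0 0;0 0 0 0 0 0 0;0 0 0 0 0 0 0;0 0 0 0 0 0 0",
)

```text
time_s: 12.7
ee_pos: [0.5345, 0.0873, 0.1114]
eef_rot: [[0.175, 0.865, 0.471], [0.946, -0.28, 0.162], [0.272, 0.417, -0.867]]
contact_force: [4.5, -0.7, -0.3]
finger_gap: 0.0137
```

>>> play_rows(
  deltas="0 0 0 0 0 0.12 0;0 0 0 0 0 0.24 0;0 0 0 0 0 0.36 0;0 0 0 0 0 0.48 0;0 0 0 0 0 0.6 0;0 0 0 0 0 0.72 0;0 0 0 0 0 0.84 0;0 0 0 0 0 0.96 0;0 0 0 0 0 1.07 0;0 0 0 0 0 1.07 0;0 0 0 0 0 1.07 0",
)

```text
time_s: 14.08
ee_pos: [0.5355, 0.0863, 0.1118]
eef_rot: [[0.842, 0.26, 0.473], [0.208, -0.965, 0.16], [0.498, -0.037, -0.866]]
contact_force: [7.4, -7.9, -2.5]
finger_gap: 0.0135
```

Run:
```python
from h import *
from workcell import r,viewer
s=r.read_state();c=viewer.camera('wrist');pickle.dump((s,c),open('w5.pkl','wb'))
print(s['finger_gap'],s['contact_force'],incase(s))
cv2.imwrite('pics/w5.png',cv2.resize(c['color'][150:310,220:420,::-1],None,fx=3,fy=3,interpolation=cv2.INTER_CUBIC))
```

```text
0.013496486901096841 [ 7.44962875 -7.87193817 -2.50355136] (array([ 66.98,  -1.14, -19.32]), array([[ 9.971e-01, -7.610e-02, -7.000e-04],
       [-7.610e-02, -9.971e-01, -1.600e-03],
       [-5.000e-04,  1.600e-03, -1.000e+00]]))
```

View pics/w5.png

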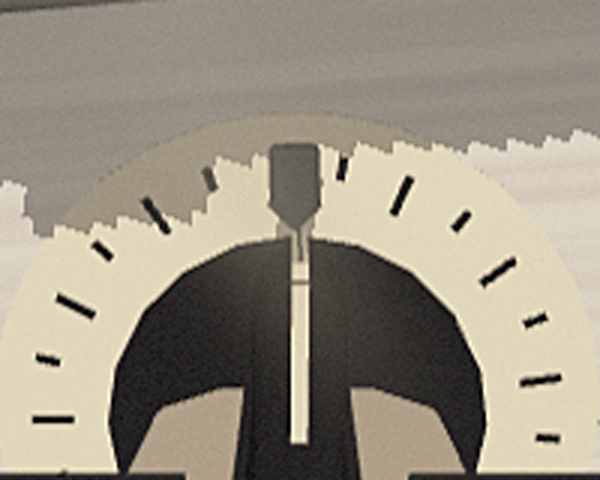

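Pointer tip (300,240) is lined up with the clip tip (295,222), within about 1 mm. I'll release, retreat, and plan the guard sweep using a tool-down pose from behind.

>>> play_rows(
  deltas="0 0 0 0 0 0 0.5;0 0 0 0 0 0 1;0 0 0 0 0 0 1;0 0 0 0 0 0 1;0 0 -1.5 0 0 0 1;0 0 -4 0 0 0 1;0 0 -8 0 0 0 0;0 0 -12 0 0 0 0;0 0 -12 0 0 0 0;0 0 -12 0 0 0 0",
)

```text
time_s: 15.38
ee_pos: [0.4776, 0.0681, 0.2147]
eef_rot: [[0.843, 0.262, 0.47], [0.209, -0.964, 0.163], [0.496, -0.039, -0.868]]
contact_force: [0.4, -1.2, -0.0]
finger_gap: 0.0383
```

```bash
cat >> h.py <<'E'
L=.036
def wtool(tilt):
    """tool x = heading, y = -case y, pointing down tilted by tilt deg (tip towards robot) ; world axes"""
    h=np.load('p.npy')[2];a=np.radians(tilt)
    hd=np.array([np.cos(h),np.sin(h),0]);z=-np.sin(a)*hd-np.array([0,0,np.cos(a)]);y=np.array([np.sin(h),-np.cos(h),0])
    return np.c_[np.cross(y,z),y,z]
def dtip(tipw,M,E,pos):
    """world tip pos & world tool axes -> deltas relative to E,pos"""
    T=np.asarray(tipw)+M[:,2]*L
    return np.r_[E.T@(T-pos)*100,R.from_matrix(E.T@M).as_rotvec()].round(2)
def gtip(th,M,h=.006,xc=-.128):
    Rw,o=case(np.load('p.npy'));a=np.radians(th);G=R.from_euler('y',a).as_matrix()
    n=Rw@G[:,2];ca=np.linalg.norm(np.cross(n,M[:,2]))
    return Rw@(G@np.array([xc,0,.04+h*ca])+[.142,0,.002])+o
E
python3 - <<'E'
from h import *
from workcell import r
s=r.read_state();E,pos=s['eef_rot'],s['ee_pos'];print(s['time_s'],s['contact_force'],incase(s)[0],pos)
M=wtool(10);g=gtip(118,M);hd=M[:,0]*[1,1,0];hd/=np.linalg.norm(hd)
print(g)
w=[g+[0,0,.22]-hd*.12,g+[0,0,.15]+hd*.03,g+hd*.03]
for q in w: print(q,dtip(q,M,E,pos))
E
```

```text
15.375 [ 0.4124375  -1.22936398 -0.01134992] [ 65.92   0.3  100.17] [0.47762568 0.06805104 0.21471354]
[0.62563546 0.11843224 0.29725488]
[0.51211038 0.07954708 0.51725488] [ 15.84  -1.21 -21.68  -0.03  -0.69  -0.07]
[0.65401673 0.12815353 0.44725488] [25.35 -1.91 -8.15 -0.03 -0.69 -0.07]
[0.65401673 0.12815353 0.29725488] [17.92 -1.32  4.87 -0.03 -0.69 -0.07]
```

>>> play_rows(
  deltas="4 -0.5 -12 0 0 0 0;15.8 -1.2 -21.7 -0.03 -0.35 -0.07 0;15.8 -1.2 -21.7 -0.03 -0.69 -0.07 0;15.8 -1.2 -21.7 -0.03 -0.69 -0.07 0;15.8 -1.2 -21.7 -0.03 -0.69 -0.07 0;15.8 -1.2 -21.7 -0.03 -0.69 -0.07 0;15.8 -1.2 -21.7 -0.03 -0.69 -0.07 0;25.4 -1.9 -8.2 -0.03 -0.69 -0.07 0;25.4 -1.9 -8.2 -0.03 -0.69 -0.07 0;25.4 -1.9 -8.2 -0.03 -0.69 -0.07 0;25.4 -1.9 -8.2 -0.03 -0.69 -0.07 0;25.4 -1.9 -8.2 -0.03 -0.69 -0.07 0",
)

```text
time_s: 16.88
ee_pos: [0.6478, 0.1258, 0.4133]
eef_rot: [[0.933, 0.322, -0.159], [0.317, -0.947, -0.056], [-0.168, 0.002, -0.986]]
contact_force: [-0.5, 0.4, 0.6]
finger_gap: 0.0007
```

Run:
```python
from h import *
from workcell import r,viewer
s=r.read_state();E,pos=s['eef_rot'],s['ee_pos'];print(s['time_s'],s['contact_force'],s['joint_positions'],s['finger_gap'])
M=wtool(10);g=gtip(118,M);hd=M[:,0]*[1,1,0];hd/=np.linalg.norm(hd)
for q in [g+[0,0,.15]+hd*.03,g+hd*.03,g+hd*.012]: print(dtip(q,M,E,pos))
# guard angle check in the side view: find corners by overlay
e=viewer.camera('side');im=e['color'][140:260,230:380,::-1].copy();im=cv2.resize(im,None,fx=5,fy=5,interpolation=cv2.INTER_CUBIC)
Rw,o=case(np.load('p.npy'))
for th,col in((112,(255,0,0)),(118,(0,0,255))):
    G=R.from_euler('y',np.radians(th)).as_matrix()
    pp=[Rw@(G@np.array(P)+[.142,0,.002])+o for P in [(-.138,.075,0),(-.138,.075,.04),(0,.075,.04),(-.138,-.075,.04),(-.138,-.075,0),(-.16,.021,.004)]]
    for k in proj(e,pp): cv2.circle(im,tuple(int(i) for i in ((k-[230,140]+.5)*5)),3,col,-1)
k=proj(e,[pos-E[:,2]*L])[0];cv2.circle(im,tuple(int(i) for i in ((k-[230,140]+.5)*5)),3,(0,255,0),-1)
cv2.imwrite('pics/g.png',im)
```

```text
16.875 [-0.54124752  0.39188504  0.57458256] [  7.86468579  34.40006145  42.21003741  -2.089573   112.8676101
  78.45531293] 0.0006667839063735595
[ 0.06 -0.02  0.14  0.   -0.01 -0.  ]
[ 2.590e+00 -5.000e-02  1.493e+01  0.000e+00 -1.000e-02 -0.000e+00]
[ 8.100e-01 -5.000e-02  1.523e+01  0.000e+00 -1.000e-02 -0.000e+00]
```

View pics/g.png

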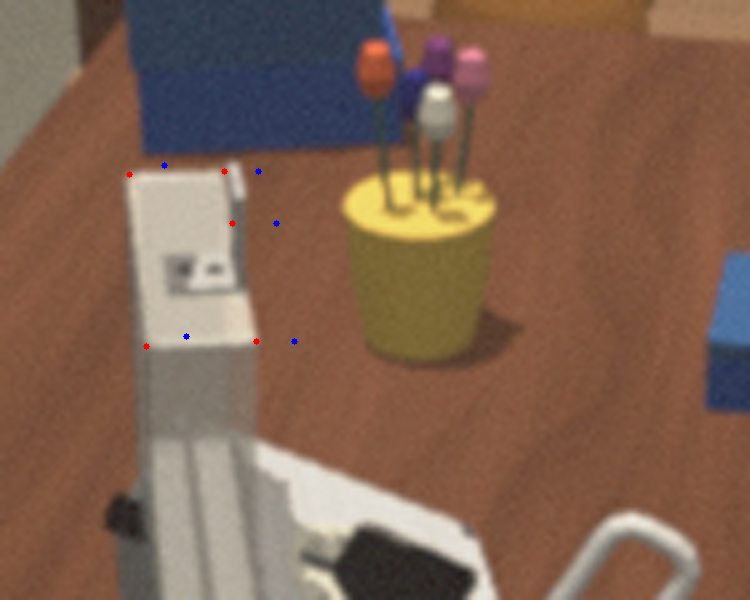

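The model at 118° (red) matches the guard corners. I'll descend behind the guard.

>>> play_rows(
  deltas="1 0 5 0 0 0 0;2.6 0 10 0 0 0 0;2.6 0 14 0 0 0 0;2.6 0 14.9 0 0 0 0;2.6 0 14.9 0 0 0 0",
)

```text
time_s: 17.55
ee_pos: [0.6489, 0.1257, 0.2639]
eef_rot: [[0.934, 0.321, -0.157], [0.317, -0.947, -0.056], [-0.167, 0.002, -0.986]]
contact_force: [0.3, -0.2, -0.6]
finger_gap: 0.0004
```

Run:
```python
from h import *
from workcell import r
s=r.read_state();E,pos=s['eef_rot'],s['ee_pos'];print(s['time_s'],s['contact_force'])
M=wtool(10)
for th in [*range(118,0,-7),4,2,0]: print(th,dtip(gtip(th,M),M,E,pos)[[0,1,2]])
```

```text
17.55 [ 0.34701175 -0.15606089 -0.56533869]
118 [-2.99 -0.06  0.72]
111 [-4.66 -0.05  0.59]
104 [-6.35 -0.05  0.67]
97 [-8.01 -0.04  0.97]
90 [-9.63 -0.04  1.47]
83 [-11.18  -0.03   2.18]
76 [-12.63  -0.03   3.08]
69 [-13.95  -0.03   4.15]
62 [-15.13  -0.03   5.39]
55 [-16.15  -0.03   6.77]
48 [-16.97  -0.03   8.27]
41 [-17.61  -0.03   9.85]
34 [-18.04  -0.03  11.38]
27 [-18.3   -0.03  12.93]
20 [-18.38  -0.04  14.51]
13 [-18.27  -0.04  16.09]
6 [-17.97  -0.04  17.65]
4 [-17.85  -0.05  18.09]
2 [-17.72  -0.05  18.52]
0 [-17.57  -0.05  18.96]
```

>>> play_rows(
  deltas="-1.5 0 0.5 0 0 0 0;-3 0 0.7 0 0 0 0;-4.7 0 0.6 0 0 0 0;-6.4 0 0.7 0 0 0 0;-8 0 1 0 0 0 0;-9.6 0 1.5 0 0 0 0;-11.2 0 2.2 0 0 0 0;-12.6 0 3.1 0 0 0 0;-14 0 4.2 0 0 0 0;-15.1 0 5.4 0 0 0 0;-15.1 0 5.4 0 0 0 0",
)

```text
time_s: 18.92
ee_pos: [0.4997, 0.0749, 0.236]
eef_rot: [[0.934, 0.321, -0.157], [0.317, -0.947, -0.056], [-0.166, 0.003, -0.986]]
contact_force: [-0.2, 0.8, 0.4]
finger_gap: 0.0006
```

Run:
```python
from h import *
from workcell import r,viewer
s=r.read_state();E,pos=s['eef_rot'],s['ee_pos'];print(s['time_s'],s['contact_force'],s['joint_positions'])
M=wtool(10);print(dtip(gtip(62,M),M,E,pos))
e=viewer.camera('side');cv2.imwrite('pics/g2.png',cv2.resize(e['color'][140:340,230:400,::-1],None,fx=3,fy=3,interpolation=cv2.INTER_CUBIC))
for th in [*range(62,0,-7),4,2,0]: print(th,dtip(gtip(th,M),M,E,pos)[[0,1,2]])
```

```text
18.925 [-0.23766984  0.81499471  0.38936073] [ 4.77494592 18.16756005 90.16777796 -2.48375013 80.94169331 76.62789868]
[-0.06 -0.04  0.01  0.   -0.01 -0.  ]
62 [-0.06 -0.04  0.01]
55 [-1.07 -0.03  1.39]
48 [-1.9  -0.04  2.89]
41 [-2.53 -0.04  4.47]
34 [-2.97 -0.04  6.  ]
27 [-3.23 -0.04  7.55]
20 [-3.3  -0.04  9.13]
13 [-3.19 -0.05 10.71]
6 [-2.9  -0.05 12.27]
4 [-2.78 -0.05 12.71]
2 [-2.64 -0.06 13.14]
0 [-2.49 -0.06 13.58]
```

Run:
```python
from h import *
a=cv2.imread('pics/side0.png')[140:340,230:400].astype(int);b=cv2.resize(cv2.imread('pics/g2.png'),(170,200),interpolation=cv2.INTER_AREA).astype(int)
for q in((185-230+80,45),):pass
for u,v in((260,180),(267,190),(270,205),(265,215)): print((u,v),a[v-140,u-230],b[v-140,u-230])
```

```text
(260, 180) [177 192 204] [ 61  80 120]
(267, 190) [180 196 206] [ 59  81 120]
(270, 205) [171 188 199] [ 61  80 120]
(265, 215) [107 118 129] [ 68  87 123]
```

The guard has moved off its old place. Continuing down.

>>> play_rows(
  deltas="-1.1 0 1.4 0 0 0 0;-1.9 0 2.9 0 0 0 0;-2.5 0 4.5 0 0 0 0;-3 0 6 0 0 0 0;-3.2 0 7.5 0 0 0 0;-3.3 0 9.1 0 0 0 0;-3.2 0 10.7 0 0 0 0;-3 0 11.7 0 0 0 0;-2.9 0 12.2 0 0 0 0;-2.9 0 12.2 0 0 0 0",
)

```text
time_s: 20.23
ee_pos: [0.4526, 0.0589, 0.1185]
eef_rot: [[0.933, 0.322, -0.16], [0.317, -0.947, -0.056], [-0.17, 0.002, -0.985]]
contact_force: [-1.2, -0.4, 0.6]
finger_gap: 0.0007
```

>>> play_rows(
  deltas="0.05 0 0.2 0 0 0 0;0.1 0 0.4 0 0 0 0;0.1 0 0.4 0 0 0 0",
)

```text
time_s: 20.6
ee_pos: [0.453, 0.059, 0.1147]
eef_rot: [[0.933, 0.322, -0.16], [0.317, -0.947, -0.056], [-0.169, 0.002, -0.986]]
contact_force: [0.3, 0.3, -0.5]
finger_gap: 0.0005
```

>>> play_rows(
  deltas="0.05 0 0.15 0 0 0 0;0.1 0 0.3 0 0 0 0;0.1 0 0.3 0 0 0 0",
)

```text
time_s: 20.98
ee_pos: [0.4534, 0.0592, 0.1114]
eef_rot: [[0.933, 0.322, -0.16], [0.317, -0.947, -0.056], [-0.169, 0.002, -0.986]]
contact_force: [-0.2, -0.9, 1.2]
finger_gap: 0.0005
```

>>> play_rows(
  deltas="0.05 0 0.15 0 0 0 0;0.1 0 0.3 0 0 0 0;0.1 0 0.3 0 0 0 0",
)

```text
time_s: 21.35
ee_pos: [0.4538, 0.0593, 0.1083]
eef_rot: [[0.933, 0.322, -0.16], [0.317, -0.947, -0.056], [-0.169, 0.002, -0.986]]
contact_force: [-0.1, 0.2, -0.2]
finger_gap: 0.0006
```

>>> play_rows(
  deltas="0.05 0 0.1 0 0 0 0;0.07 0 0.2 0 0 0 0;0.07 0 0.2 0 0 0 0",
)

```text
time_s: 21.72
ee_pos: [0.4543, 0.0594, 0.1071]
eef_rot: [[0.933, 0.322, -0.16], [0.317, -0.947, -0.056], [-0.169, 0.002, -0.986]]
contact_force: [-3.2, -0.9, 11.5]
finger_gap: 0.0005
```

>>> play_rows(
  deltas="0 0 0.05 0 0 0 0;0 0 0.1 0 0 0 0;0 0 0.1 0 0 0 0",
)

```text
time_s: 22.1
ee_pos: [0.4544, 0.0594, 0.1068]
eef_rot: [[0.933, 0.322, -0.159], [0.317, -0.947, -0.056], [-0.168, 0.002, -0.986]]
contact_force: [-4.8, 0.9, 19.4]
finger_gap: 0.0002
```

Guard contact is firm at about 20 N. I'll retreat and move over the shackle to look.

>>> play_rows(
  deltas="0 0 -2 0 0 0 0;0 0 -6 0 0 0 0;0 0 -12 0 0 0 1;0 0 -12 0 0 0 1;0 0 -12 0 0 0 1",
)

```text
time_s: 22.72
ee_pos: [0.4727, 0.0661, 0.2228]
eef_rot: [[0.933, 0.322, -0.16], [0.317, -0.947, -0.056], [-0.17, 0.002, -0.985]]
contact_force: [-0.7, -0.9, -0.8]
finger_gap: 0.0259
```

Run:
```python
from h import *
print(delta([-40,-10,100],tool(-90)), delta([-40,-10,100],tool(-107)))
```

```text
[-7.468e+00  1.015e+00  7.503e+00  2.000e-03  6.950e-01 -2.000e-03] [-7.468  1.015  7.503  0.105  0.689  0.283]
```

>>> play_rows(
  deltas="-7.5 1 -3 0 0.2 0 1;-7.5 1 -3 0.05 0.4 0.15 1;-7.5 1 0 0.1 0.69 0.28 1;-7.5 1 4 0.105 0.69 0.28 1;-7.5 1 7.5 0.105 0.69 0.28 1;-7.5 1 7.5 0.105 0.69 0.28 1;-7.5 1 7.5 0.105 0.69 0.28 1;-7.5 1 7.5 0.105 0.69 0.28 1",
)

```text
time_s: 23.72
ee_pos: [0.3957, 0.0287, 0.1636]
eef_rot: [[0.877, 0.074, 0.475], [-0.005, -0.987, 0.163], [0.481, -0.145, -0.865]]
contact_force: [0.4, -0.3, 1.2]
finger_gap: 0.0927
```

Run:
```python
from h import *
from workcell import r,viewer
s=r.read_state();c=viewer.camera('wrist');e=viewer.camera('side');t=viewer.camera('top');pickle.dump((s,c,e,t),open('w6.pkl','wb'))
print(s['time_s'],incase(s),s['joint_positions'],s['finger_gap'])
a=c['color'][60:420,150:500,::-1]
a=cv2.resize(a,None,fx=1.6,fy=1.6,interpolation=cv2.INTER_CUBIC)
b=cv2.resize(e['color'][200:320,300:380,::-1],None,fx=2.9,fy=2.9,interpolation=cv2.INTER_CUBIC)
H=max(a.shape[0],b.shape[0]);pad=lambda m:cv2.copyMakeBorder(m,0,H-m.shape[0],0,0,cv2.BORDER_CONSTANT)
m=np.hstack([pad(a),pad(b)]);print(m.shape);cv2.imwrite('pics/w6.png',m)
```

```text
23.725 (array([-37.8 , -10.34, 101.08]), array([[ 9.575e-01, -2.885e-01,  2.900e-03],
       [-2.885e-01, -9.575e-01, -1.000e-04],
       [ 2.800e-03, -8.000e-04, -1.000e+00]])) [-16.00756112  -8.61938591 137.33735212  34.60441966  30.42226042
  44.90790143] 0.09273180610305345
(576, 792, 3)
```

View pics/w6.png

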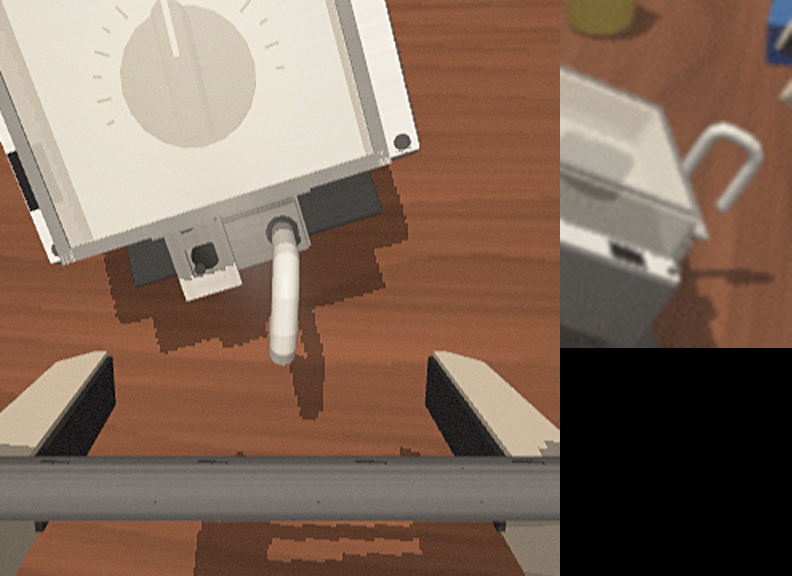

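The guard is shut, with the toe hole visible through the tab hole at (204,257). The shackle runs from its heel at (283,230) to its toe end at (283,355), straight down the image.

Run:
```python
from h import *
s,c,e,t=pickle.load(open('w6.pkl','rb'));W=wcam(c,s['ee_pos'],s['eef_rot']);p=np.load('p.npy')
q=lambda u:(u[0]/1.6+149.8,u[1]/1.6+59.8)
for n,u,z in(('tabhole',(205,256),.006),('heel',(283,230),-.006),('crownA',(286,250),.072),('crownB',(283,350),.072),('crownBtop',(283,345),.0775),('tabedge',(187,301),.006),('tabedge2',(241,286),.006)):
    print(n,onplane(W,q(u),p,z).round(1))
Rw,o=case(p)
for P in [(-.018,.021,.006),(-.018,-.021,-.006),(.066,0,.042)]:print(((proj(W,Rw@np.array(P)+o)[0]-[149.8,59.8])*1.6).round(0))
for a in (60,66,70,75,80):
    a=np.radians(a);u=np.array([-np.sin(a),np.cos(a),0]);P=[np.array([-.018,-.021,.072])+u*k for k in(0,.0,.021,.042)];P[0]=P[0]*[1,1,0]
    print(np.degrees(a),((proj(W,[Rw@x+o for x in P])-[149.8,59.8])*1.6).round(0).tolist())
```

```text
tabhole [-18.3  18.2   6. ]
heel [-18.8 -22.9  -6. ]
crownA [-14.7 -23.7  72. ]
crownB [-54.3 -10.8  72. ]
crownBtop [-50.3 -11.9  77.5]
tabedge [-38.   34.5   6. ]
tabedge2 [-38.4   5.5   6. ]
[200. 257.]
[279. 230.]
[173.  67.]
59.99999999999999 [[279.0, 231.0], [282.0, 260.0], [269.0, 310.0], [258.0, 357.0]]
66.0 [[279.0, 231.0], [282.0, 260.0], [275.0, 311.0], [268.0, 359.0]]
70.0 [[279.0, 231.0], [282.0, 260.0], [278.0, 311.0], [275.0, 360.0]]
75.0 [[279.0, 231.0], [282.0, 260.0], [283.0, 311.0], [284.0, 360.0]]
80.0 [[279.0, 231.0], [282.0, 260.0], [288.0, 311.0], [293.0, 359.0]]
```

Run:
```python
from h import *
print(delta([-38,-16.2,24],tool(-107.5)))
# swing rows from a gripped pose at a=72.5
H=np.array([-18,-22.5]);f=lambda a:H+21*np.array([-np.sin(np.radians(a)),np.cos(np.radians(a))])
M=tool(-107.5)
for a in [65,57,49,41,33,25,17,9,4,0]:
    v=np.r_[f(a)-f(72.5),0];print(a,(M.T@v/10).round(2),np.radians(72.5-a).round(2))
```

```text
[ 2.140e-01  5.780e-01  7.686e+00 -1.000e-03 -2.000e-03  1.200e-02]
65 [ 0.02 -0.27  0.  ] 0.13
57 [ 0.08 -0.56  0.  ] 0.27
49 [ 0.17 -0.84  0.  ] 0.41
41 [ 0.31 -1.1   0.  ] 0.55
33 [ 0.48 -1.34  0.  ] 0.69
25 [ 0.68 -1.55  0.  ] 0.83
17 [ 0.91 -1.73  0.  ] 0.97
9 [ 1.16 -1.88  0.  ] 1.11
4 [ 1.33 -1.95  0.  ] 1.2
0 [ 1.47 -2.    0.  ] 1.27
```

>>> play_rows(
  deltas="0.2 0.58 1 0 0 0.01 1;0.2 0.58 3 0 0 0.01 1;0.2 0.58 5 0 0 0.01 1;0.2 0.58 7 0 0 0.01 1;0.2 0.58 7.7 0 0 0.01 1;0.2 0.58 7.7 0 0 0.01 1;0.2 0.58 7.7 0 0 0.01 0;0.2 0.58 7.7 0 0 0.01 0;0.2 0.58 7.7 0 0 0.01 0;0.2 0.58 7.7 0 0 0.01 0;0.2 0.58 7.7 0 0 0.01 0;0.2 0.58 7.7 0 0 0.01 0;0.2 0.58 7.7 0 0 0.01 0;0.2 0.58 7.7 0 0 0.01 0;0.2 0.58 7.7 0 0 0.01 0;0.2 0.58 7.7 0 0 0.01 0;0.2 0.58 7.7 0 0 0.01 0;0.2 0.58 7.7 0 0 0.01 0",
)

```text
time_s: 26.12
ee_pos: [0.4332, 0.0355, 0.0959]
eef_rot: [[0.878, 0.064, 0.474], [-0.016, -0.987, 0.163], [0.479, -0.15, -0.865]]
contact_force: [0.1, -0.2, -0.8]
finger_gap: 0.0105
```

Run:
```python
from h import *
from workcell import r
s=r.read_state();print(s['finger_gap'],s['contact_force'],s['ft_torque'],incase(s))
```

```text
0.010470349201962869 [ 0.06436395 -0.23537604 -0.81052426] [-0.11009891  0.21698433 -0.04422776] (array([-39.06, -16.13,  23.59]), array([[ 9.541e-01, -2.995e-01,  1.900e-03],
       [-2.995e-01, -9.541e-01,  2.000e-04],
       [ 1.700e-03, -7.000e-04, -1.000e+00]]))
```

>>> play_rows(
  deltas="0.02 -0.27 0 0 0 0.13 0;0.08 -0.56 0 0 0 0.27 0;0.17 -0.84 0 0 0 0.41 0;0.31 -1.1 0 0 0 0.55 0;0.48 -1.34 0 0 0 0.69 0;0.68 -1.55 0 0 0 0.83 0;0.91 -1.73 0 0 0 0.97 0;1.16 -1.88 0 0 0 1.11 0;1.33 -1.95 0 0 0 1.2 0;1.47 -2 0 0 0 1.27 0;1.47 -2 0 0 0 1.27 0;1.47 -2 0 0 0 1.27 0",
)

```text
time_s: 27.62
ee_pos: [0.4449, 0.0551, 0.1061]
eef_rot: [[0.323, -0.819, 0.475], [-0.946, -0.279, 0.163], [-0.001, -0.502, -0.865]]
contact_force: [-0.8, 1.9, 4.2]
finger_gap: 0.0103
```

Run:
```python
from h import *
from workcell import r,viewer
s=r.read_state();print(s['time_s'],s['finger_gap'],s['contact_force'],s['ft_torque'],s['joint_positions'],incase(s))
Rw,o=case(np.load('p.npy'));print('F case',Rw.T@s['contact_force'])
```

```text
27.625 0.010256739596980905 [-0.80109131  1.94146737  4.2142009 ] [ 0.54259316 -0.22907601  0.29351179] [ -8.27734521   5.74335996 135.30671528  49.44073963  17.59608271
 108.06757444] (array([-18.79,  -1.38,  23.7 ]), array([[-1.8e-03, -1.0e+00,  2.3e-03],
       [-1.0e+00,  1.8e-03,  4.0e-04],
       [-4.0e-04, -2.3e-03, -1.0e+00]]))
F case [1.99560198 2.09629839 3.7139787 ]
```

Shackle swung to 0 while gripped. I'll push it in gently while gripped, to make sure the toe enters.

>>> play_rows(
  deltas="0 0 0.1 0 0 0 0;0 0 0.2 0 0 0 0;0 0 0.3 0 0 0 0;0 0 0.4 0 0 0 0;0 0 0.4 0 0 0 0",
)

```text
time_s: 28.25
ee_pos: [0.4468, 0.0557, 0.1026]
eef_rot: [[0.322, -0.819, 0.475], [-0.947, -0.278, 0.163], [-0.002, -0.502, -0.865]]
contact_force: [-0.7, 2.9, 5.9]
finger_gap: 0.0102
```

>>> play_rows(
  deltas="0 0 0.1 0 0 0 0;0 0 0.2 0 0 0 0;0 0 0.3 0 0 0 0;0 0 0.3 0 0 0 0",
)

```text
time_s: 28.75
ee_pos: [0.4482, 0.0562, 0.1]
eef_rot: [[0.322, -0.819, 0.475], [-0.947, -0.278, 0.163], [-0.002, -0.502, -0.865]]
contact_force: [-0.6, 2.4, 5.3]
finger_gap: 0.0099
```

>>> play_rows(
  deltas="0 0 0.1 0 0 0 0;0 0 0.2 0 0 0 0;0 0 0.3 0 0 0 0;0 0 0.3 0 0 0 0",
)

```text
time_s: 29.25
ee_pos: [0.4496, 0.0568, 0.0974]
eef_rot: [[0.322, -0.819, 0.475], [-0.947, -0.278, 0.163], [-0.002, -0.502, -0.865]]
contact_force: [-0.7, 2.5, 5.9]
finger_gap: 0.0102
```

Force is steadily about 6 N (the spring alone) at 10 mm down, so the toe is in the hole. I'll release, rise, shut the fingers and come onto the crown from above.

>>> play_rows(
  deltas="0 0 -0.9 0 0 0 0;0 0 -0.9 0 0 0 0;0 0 -0.9 0 0 0 1;0 0 -0.9 0 0 0 1;0 0 -0.9 0 0 0 1;0 0 -2.5 0 0 0 1;0 0 -4.5 0 0 0 1;0 0 -4.5 0 0 0 0;0 0 -4.5 0 0 0 0;0 0 -4.5 0 0 0 0;0 0 -4.5 0 0 0 0;0 0 -4.5 0 0 0 0;0 0 -4.5 0 0 0 0;0 0 -4.5 0 0 0 0;0 0 -4.5 0 0 0 0",
)

```text
time_s: 31.12
ee_pos: [0.4282, 0.0493, 0.1362]
eef_rot: [[0.321, -0.819, 0.475], [-0.947, -0.277, 0.163], [-0.002, -0.502, -0.865]]
contact_force: [-0.5, 0.5, -0.5]
finger_gap: 0.0006
```

Run:
```python
from h import *
from workcell import r,viewer
s=r.read_state();print(s['time_s'],s['finger_gap'],s['contact_force'],incase(s))
Rw,o=case(np.load('p.npy'))
print(delta([-18.8,-1.5,44],tool(-180)))
# shackle yaw check from side camera: white-ish shackle pixels versus model at angle 0
e=viewer.camera('side');pickle.dump(e,open('e7.pkl','wb'))
for a in(-.1,0,.1,.2):
    u=np.array([-np.sin(a),np.cos(a),0]);P=[np.array([-.018,-.0225,.0])+u*k+[0,0,z] for k,z in((0,.04),(.021,.072),(.042,.04),(.042,.015))]
    uv=proj(e,[Rw@x+o for x in P]);print(a,uv.round(1).tolist(),[e['color'][int(v+.5),int(w+.5)].tolist() for w,v in uv])
v=int(uv[2][1]+.5);print(v,e['color'][v,325:365].mean(1).astype(int))
```

```text
31.125 0.0005614083326399419 [-0.51322553  0.48224824 -0.48263746] (array([-19.09,  -1.43,  58.65]), array([[-3.4e-03, -1.0e+00,  1.9e-03],
       [-1.0e+00,  3.4e-03,  2.0e-04],
       [-2.0e-04, -1.9e-03, -1.0e+00]]))
[ 0.007 -0.026  1.465 -0.002  0.    -0.003]
-0.1 [[346.5, 253.0], [355.2, 247.2], [348.9, 263.1], [343.0, 271.4]] [[169, 165, 155], [224, 220, 206], [173, 162, 148], [186, 181, 166]]
0 [[346.5, 253.0], [356.0, 247.6], [350.5, 263.8], [344.6, 272.1]] [[169, 165, 155], [221, 217, 204], [176, 171, 158], [155, 151, 142]]
0.1 [[346.5, 253.0], [356.8, 247.9], [352.0, 264.3], [346.1, 272.6]] [[169, 165, 155], [187, 182, 171], [132, 128, 120], [146, 142, 133]]
0.2 [[346.5, 253.0], [357.5, 248.1], [353.5, 264.8], [347.6, 273.0]] [[169, 165, 155], [187, 182, 171], [124, 100, 86], [143, 124, 112]]
265 [148 161 169 180 191 201 204 200 204 199 203 201 201 202 204 202 205 197
 171 141 115 119 145 172 169 151 133 122 103 101  99  98 101  99 100  98
  93  94  91  96]
```

>>> play_rows(
  deltas="0 0 0.6 0 0 0 0;0 0 1.2 0 0 0 0;0 0 1.4 0 0 0 0;0 0 1.5 0 0 0 0;0 0 1.5 0 0 0 0",
)

```text
time_s: 31.8
ee_pos: [0.4353, 0.0517, 0.1232]
eef_rot: [[0.321, -0.82, 0.474], [-0.947, -0.277, 0.163], [-0.002, -0.502, -0.865]]
contact_force: [-0.1, 0.2, 0.1]
finger_gap: 0.0007
```

>>> play_rows(
  deltas="0 0 0.1 0 0 0 0;0 0 0.2 0 0 0 0;0 0 0.3 0 0 0 0;0 0 0.3 0 0 0 0",
)

```text
time_s: 32.3
ee_pos: [0.4368, 0.0522, 0.1207]
eef_rot: [[0.321, -0.819, 0.475], [-0.947, -0.277, 0.163], [-0.002, -0.502, -0.865]]
contact_force: [-2.5, -0.5, 4.0]
finger_gap: 0.0004
```

>>> play_rows(
  deltas="0 0 0.2 0 0 0 0;0 0 0.4 0 0 0 0;0 0 0.6 0 0 0 0;0 0 0.8 0 0 0 0;0 0 0.8 0 0 0 0",
)

```text
time_s: 32.92
ee_pos: [0.4405, 0.0535, 0.1137]
eef_rot: [[0.321, -0.82, 0.474], [-0.947, -0.277, 0.163], [-0.002, -0.502, -0.865]]
contact_force: [-2.5, -0.1, 4.4]
finger_gap: 0.0006
```

>>> play_rows(
  deltas="0 0 0.15 0 0 0 0;0 0 0.3 0 0 0 0;0 0 0.45 0 0 0 0;0 0 0.6 0 0 0 0;0 0 0.6 0 0 0 0",
)

```text
time_s: 33.55
ee_pos: [0.4434, 0.0545, 0.1085]
eef_rot: [[0.321, -0.82, 0.474], [-0.947, -0.277, 0.163], [-0.002, -0.502, -0.865]]
contact_force: [-2.2, 0.5, 4.5]
finger_gap: 0.0002
```

>>> play_rows(
  deltas="0 0 0.1 0 0 0 0;0 0 0.2 0 0 0 0;0 0 0.3 0 0 0 0;0 0 0.4 0 0 0 0;0 0 0.4 0 0 0 0",
)

```text
time_s: 34.17
ee_pos: [0.4452, 0.0552, 0.1052]
eef_rot: [[0.321, -0.819, 0.475], [-0.947, -0.277, 0.163], [-0.002, -0.502, -0.865]]
contact_force: [-3.8, -0.1, 6.0]
finger_gap: 0.0004
```

Run:
```python
from h import *
from workcell import r
s=r.read_state();Rw,o=case(np.load('p.npy'));print(s['time_s'],Rw.T@s['contact_force'],incase(s)[0])
```

```text
34.175 [-0.11954821  1.10112052  7.04857648] [-19.    -1.39  22.72]
```

>>> play_rows(
  deltas="0 0 0.1 0 0 0 0;0 0 0.2 0 0 0 0;0 0 0.3 0 0 0 0;0 0 0.4 0 0 0 0;0 0 0.4 0 0 0 0",
)

```text
time_s: 34.8
ee_pos: [0.4471, 0.0558, 0.1017]
eef_rot: [[0.321, -0.819, 0.475], [-0.947, -0.277, 0.163], [-0.002, -0.502, -0.865]]
contact_force: [-3.1, 0.9, 6.1]
finger_gap: 0.0002
```

>>> play_rows(
  deltas="0 0 0.1 0 0 0 0;0 0 0.2 0 0 0 0;0 0 0.3 0 0 0 0;0 0 0.3 0 0 0 0",
)

```text
time_s: 35.3
ee_pos: [0.4485, 0.0564, 0.0991]
eef_rot: [[0.322, -0.819, 0.474], [-0.947, -0.277, 0.163], [-0.002, -0.502, -0.865]]
contact_force: [-3.3, 1.5, 4.3]
finger_gap: 0.0005
```

>>> play_rows(
  deltas="0 0 0.05 0 0 0 0;0 0 0.1 0 0 0 0;0 0 0.15 0 0 0 0;0 0 0.15 0 0 0 0",
)

```text
time_s: 35.8
ee_pos: [0.4492, 0.0566, 0.0978]
eef_rot: [[0.321, -0.819, 0.474], [-0.947, -0.277, 0.163], [-0.002, -0.502, -0.865]]
contact_force: [-4.1, 1.4, 5.2]
finger_gap: 0.0004
```

Run:
```python
from h import *
from workcell import r
s=r.read_state();Rw,o=case(np.load('p.npy'));print(s['time_s'],Rw.T@s['contact_force'],incase(s)[0])
```

```text
35.8 [-0.40732373  2.71385725  6.197378  ] [-19.    -1.31  14.19]
```

>>> play_rows(
  deltas="0 0 0.05 0 0 0 0;0 0 0.1 0 0 0 0;0 0 0.15 0 0 0 0;0 0 0.2 0 0 0 0;0 0 0.2 0 0 0 0",
)

```text
time_s: 36.42
ee_pos: [0.4502, 0.057, 0.096]
eef_rot: [[0.322, -0.82, 0.474], [-0.947, -0.277, 0.163], [-0.002, -0.502, -0.865]]
contact_force: [-2.3, 1.1, 4.6]
finger_gap: 0.0004
```

>>> play_rows(
  deltas="0 0 0.05 0 0 0 0;0 0 0.1 0 0 0 0;0 0 0.15 0 0 0 0;0 0 0.15 0 0 0 0",
)

```text
time_s: 36.92
ee_pos: [0.4509, 0.0572, 0.0946]
eef_rot: [[0.321, -0.82, 0.474], [-0.947, -0.277, 0.163], [-0.002, -0.501, -0.865]]
contact_force: [-2.0, 1.9, 2.5]
finger_gap: 0.0005
```

Run:
```python
from h import *
from workcell import r
s=r.read_state();Rw,o=case(np.load('p.npy'));print(s['time_s'],Rw.T@s['contact_force'],incase(s)[0])
```

```text
36.925 [0.20482976 2.44311414 2.82281815] [-19.07  -1.34  10.6 ]
```

>>> play_rows(
  deltas="0 0 0.05 0 0 0 0;0 0 0.1 0 0 0 0;0 0 0.1 0 0 0 0",
)

```text
time_s: 37.3
ee_pos: [0.4514, 0.0572, 0.0938]
eef_rot: [[0.321, -0.82, 0.474], [-0.947, -0.277, 0.163], [-0.002, -0.502, -0.865]]
contact_force: [-3.2, 1.6, 4.4]
finger_gap: 0.0004
```

>>> play_rows(
  deltas="0 0 0.03 0 0 0 0;0 0 0.06 0 0 0 0;0 0 0.06 0 0 0 0",
)

```text
time_s: 37.67
ee_pos: [0.4517, 0.0573, 0.0933]
eef_rot: [[0.321, -0.819, 0.475], [-0.947, -0.277, 0.163], [-0.002, -0.502, -0.865]]
contact_force: [-3.7, 1.5, 5.3]
finger_gap: 0.0004
```

Run:
```python
from h import *
from workcell import r
s=r.read_state();Rw,o=case(np.load('p.npy'));print(s['time_s'],Rw.T@s['contact_force'],incase(s)[0])
```

```text
37.675 [0.03001099 2.57837906 6.09576189] [-18.99  -1.46   9.04]
```

The force has dropped back to the spring alone at about 32.5 mm down, so the pawl seems to have snapped in. I'll lift and check whether the crown stays down.

>>> play_rows(
  deltas="0 0 -0.1 0 0 0 0;0 0 -0.3 0 0 0 0;0 0 -0.5 0 0 0 0;0 0 -0.8 0 0 0 0;0 0 -0.8 0 0 0 0",
)

```text
time_s: 38.3
ee_pos: [0.448, 0.056, 0.1005]
eef_rot: [[0.321, -0.819, 0.475], [-0.947, -0.277, 0.163], [-0.002, -0.502, -0.865]]
contact_force: [0.6, -0.4, 0.6]
finger_gap: 0.0007
```

Run:
```python
from h import *
from workcell import r
s=r.read_state();Rw,o=case(np.load('p.npy'));print(s['time_s'],Rw.T@s['contact_force'],incase(s)[0])
```

```text
38.3 [ 0.70267796 -0.54787051  0.30694016] [-18.87  -1.55  17.23]
```

>>> play_rows(
  deltas="0 0 -3 0 0 0 0;0 0 -8 0 0 0 0;0 0 -14 0 0 0 0;0 0 -14 0 0 0 0;0 0 -14 0 0 0 0;0 0 -14 0 0 0 0",
)

```text
time_s: 39.05
ee_pos: [0.3812, 0.0336, 0.2197]
eef_rot: [[0.322, -0.821, 0.472], [-0.947, -0.277, 0.164], [-0.004, -0.499, -0.866]]
contact_force: [0.6, -0.1, -0.3]
finger_gap: 0.0004
```

Run:
```python
from h import *
from workcell import r,viewer
s=r.read_state();print(s['time_s'],s['contact_force'],incase(s)[0])
Rw,o=case(np.load('p.npy'));e=viewer.camera('side');w=viewer.camera('wrist');pickle.dump((s,e,w),open('w8.pkl','wb'))
e7=pickle.load(open('e7.pkl','rb'))
for n,z in(('raised',.072),('32 down',.040),('26 down',.046)):
    x,y=proj(e,Rw@[-.018,-.0015,z]+o)[0];x,y=round(x),round(y)
    print(n,(x,y),'now',e['color'][y-1:y+2,x-1:x+2].mean((0,1)).round(),'before',e7['color'][y-1:y+2,x-1:x+2].mean((0,1)).round())
# brightness profile along case z through the crown
for k in (e7,e): print([int(k['color'][int(v+.5),int(u+.5)].mean()) for u,v in proj(k,[Rw@[-.018,-.0015,z/1000]+o for z in range(84,20,-4)])])
# knob pointer white line (guard is clear) in the wrist image: not re-viewed
```

```text
39.05 [ 0.59590801 -0.06436348 -0.2553488 ] [-20.25  -1.05 155.73]
raised (356, 248) now [131.  86.  63.] before [207. 202. 189.]
32 down (348, 258) now [218. 213. 203.] before [124.  85.  65.]
26 down (350, 256) now [197. 183. 170.] before [125.  84.  64.]
[93, 108, 169, 214, 190, 128, 96, 89, 88, 87, 91, 89, 89, 87, 89, 110]
[90, 94, 92, 91, 94, 91, 91, 90, 92, 202, 229, 221, 206, 137, 90, 105]
```

The crown now peaks at z ≈ 40-44 mm (raised it was 72), with the tool clear. Handing in.

```bash
python3 -c "
from workcell import r
print(r.sign_off())"
```

```text
the job is handed in; nothing more can be done
None
```

The job is handed in with every step carried out: knob at the clip, guard shut, padlock shackle latched. I got no verdict, and I used about 39 s of the 64 s.

**What I did**
- **Knob:** turned about 61° clockwise. The last close picture, taken while I still held the knob, showed the pointer within about 1 mm of the clip; I did not measure it again after letting go.
- **Guard:** swung down from about 118° open until it rested on the panel, with about 20 N measured at the end. A later picture showed it closed, with the toe hole visible through the hole in the tab.
- **Shackle:** gripped, swung to 0 and entered about 10 mm into the tab at spring force only. I then pressed it from above to about 32.5 mm down, with readings of about 7 N at most. I did not see the 10 to 18 N of pawl resistance the task describes.

**Last checks**
- After lifting 8 mm the contact force was zero, so the shackle stayed down by itself.
- In the side camera the crown bar is about 30 mm lower than when raised, against the 26 mm needed.
- My 12 pictures were used up, so that check was by pixel values only. I did not look directly at the toe in the tab.

**What disagreed or went wrong**
- The real fingertips appeared to be about 36 mm behind the stated tool point. Because of this the first attempt to grip the knob closed above it.
- While feeling for the top of the knob, the force briefly reached about 87 N on the fingertips. That is under the 120 N wrist limit and did not visibly move the knob. It would only breach the 40 N rule if that rule also counts the fingertips.
- I never aimed near the cheese, the blue box or the vase, but I did not check their positions at the end.

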